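# Nudge the cover glass into the candling lamp and swing its clip shut

## Task

The egg-candling lamp has been wiped out and its round cover glass lies loose on the lamp's top plate. With the fingertips, gently slide the glass across the plate, never picking it up, until it drops flat into its round recess; then push the orange stud of the swivel clip right round to its stop so that the clip covers the edge of the glass. Leave everything else on the lamp and the bench where it is.

Things in the scene. Friction and masses are not known exactly. Their poses are not given: they have to be found in the camera images.
- glass: the cover glass: loose frosted pale blue-green disc, 70 mm across, 10 mm thick, about 90 g, lying flat on the lamp's dark top plate. Origin: centre of its underside, z up (90 mm above the bench while it lies on the plate). It slides freely under about 1 N; its yaw means nothing
- lamp: the egg-candling lamp, fixed to the bench: grey-green steel box 220 mm (its x) by 340 mm (its y), with a flat dark top plate 90 mm above the bench. Origin: centre of its underside, on the bench. In its axes the recess centre is at x 0, y -55 mm and the clip's pivot at x 0, y -118 mm; the glass starts on the +y half. The plate has no raised border
- seat (a point): centre of the mouth of the round recess, level with the plate's top face (90 mm above the bench), axes as the lamp's. Recess 74 mm across, 10 mm deep with a flat floor that glows yellow in the middle, so the seated glass lies flush with the plate; its underside is then 10 mm below this point
- clip_pivot (a point): pivot of the swivel clip, on the plate's top face, 63 mm from the recess centre towards the lamp's -y; axes as the lamp's. The clip is a steel arm 41 mm long from the pivot, 14 mm wide, its underside 2 mm and its top 5 mm above the plate; the pivot screw stands 7 mm above the plate
- clip_stud (a point): centre of the top of the clip's orange stud: upright round post 12 mm across, from 5 to 22 mm above the plate, 26 mm out from the pivot along the clip arm
- clip (a joint): angle of the swivel clip. 0: arm points along the lamp's +x, clear of the recess; it grows counter-clockwise seen from above to 1.571 rad at its stop, where the arm points along the lamp's +y to the recess centre and covers the edge of the glass by about 13 mm. It stays where it is left; the stud takes about 1 N. A 6 mm high stop pin stands beside the closed arm, on the lamp's -x side
- egg_ring: small black rubber ring, 42 mm across, 14 mm tall, standing on the lamp's top plate near one corner. Not part of the job: leave it alone
- egg_tray: white foam tray, 180 x 122 x 40 mm, with five pale duck eggs standing 71 mm high; on the bench to the robot's left. Not part of the job: leave it alone
- empty_tray: empty white foam tray, 180 x 122 x 40 mm; on the bench to the left. Not part of the job: leave it alone
- tape_roll: roll of brown packing tape, 104 mm across, 48 mm tall; on the bench to the right. Not part of the job: leave it alone
- sanitiser: clear bottle with blue cap, 64 mm across, 170 mm tall; on the right. Not part of the job: leave it alone
- scoop_cup: yellow plastic cup, 76 mm across, 85 mm tall; on the right. Not part of the job: leave it alone
- brush: flat dusting brush lying on the bench to the right. Not part of the job: leave it alone
- marker: blue marker pen with black cap, 136 mm long, lying on the bench beyond the lamp. Not part of the job: leave it alone

How it is judged:
On the way, in this order (a step that is already met when the one before it is completed fails the run):
1. the glass has dropped flat into its recess (horizontal distance between glass and seat below 0.005 m and z of glass in the frame of seat between -0.0125 and -0.008 m and angle between glass's own z axis and vertical below 0.05 rad), for 0.2 s.
2. the clip has been swung over the glass to its stop (value of joint clip above 1.4 rad), for 0.2 s.
At the end, for the whole second after the job is handed in: the glass lies at rest flat in the recess (centre within 5 mm, flush within about 2 mm, tilt under 0.05 rad) and the clip stands within 0.17 rad of its stop, over the glass (all of step 1 and value of joint clip between 1.4 and 1.65 rad and linear speed of glass below 0.01 m/s); the robot touches nothing.
It fails at once if the glass is lifted: its centre more than 10 mm above the plate (z of glass in the frame of seat above 0.01 m).
It fails at once if the glass falls off the plate (z of glass in the frame of seat below -0.02 m).
It fails at once if the glass is pushed or pressed harder than 30 N (contact force between the fingers and glass above 30 N).
It fails at once if another thing on the lamp or the bench is moved more than 20 mm (distance of any of egg_ring, egg_tray, empty_tray, tape_roll, sanitiser, scoop_cup, brush, marker from where it was at the start of the episode above 0.02 m).
It also fails if it takes over 48 s, if anything falls off the work surface, if the arm or the gripper's body presses on something with over 40 N, if the wrist force passes 120 N, or if a joint passes its speed limit or range.

## Robot

A 6-joint arm with a two-finger parallel gripper is mounted at the origin on the work surface. World frame = base frame: x ahead of the robot, y to its left, z up, the work surface at z = 0. Lengths are in m, angles in rad, forces in N, time in s.
With the tool pointing down it reaches from about 0.325 to 0.9 m from the base axis. Payload 6.1 kg.
Tool frame: the origin (TCP) lies on the centre line of the jaws, within the pads' length; the fingertips stand 11 mm ahead of it and the grasp point (between the pads) lies 8 mm behind it; z points along the fingers, x is the direction in which the jaws open and shut, and the axes are right-handed (so a half turn about z gives the same grasp; the last joint's range is limited). The gripper opens to 85 mm and grips with 20 to 120 N. Pads are 22 mm wide; open, the fingers measure 114 mm over their backs; the gripper's body (76 mm by 85 mm) begins 54 mm behind the grasp point. The pads swing forward as they close: fully open they stand 13 mm farther back than shut.
Start: joints at [1.201, 0.22, 1.526, -0, 1.395, -0.126], TCP at [0.151, 0.607, 0.242] pointing down, gripper open.
Joint ranges: [-2.98, 2.98], [-0.91, 2.08], [0.09, 2.57], [-1.24, 4.39], [0.2, 2.65], [-2.68, 2.68]. Speed limits (rad/s): [2.57, 2.57, 3.01, 3.14, 3.14, 3.14].

## Interface

Orientations are given as a unit quaternion [w, x, y, z].
In Python, from cell import manip gives the robot as it stands.
- The arm moves only by the tool move_arm, never from a script. Its argument "motion" is a list of rows, each a list of 3 entries, a list of its own where there are three numbers: the shift along the tool's x, y, z in cm, then the turn, a rotation vector about the tool's x, y, z in rad, then the opening, from 0 (shut) to 1 (fully open). A call has 1 to 12 rows; each row is the pose to reach, as a shift and turn from the pose measured when the call began, along the tool's axes at that moment; what a row does not reach only later rows make up. A row lasts 1/8 s, in which the tool goes at most 62.5 mm and 10.7 degrees, less where a joint would pass 70% of its speed; a pose out of reach is approached as far as the arm can. A call with a gripper value outside its range is refused whole. The fingers move at their own pace and stop on an object; "force" is the grip in N (left out, the last holds). Time passes only in rows, so rows that repeat a pose let the fingers close. It gives the time, the measured TCP pose, the force and the opening at its end, in the units of the state.
- manip.get_state(): the state, without advancing time (a new reading comes with each control period).
- manip.camera(name): name is "scene" or "top" or "wrist"; returns a dict with "color" (400x640x3 uint8, red, green, blue), "fx", "fy", "cx", "cy" (pixels), "R" (3x3) and "t" (3): a world point X has camera coordinates R X + t; the wrist camera has in their place "tool_from_camera" (4x4, takes a point from camera to tool coordinates, whose origin is the TCP and whose axes are the tool frame's). Camera axes: x right, y down, z forward; pixel columns grow to the right and rows downward; lengths in m; the calibration is good to about 2 mm. A picture is of the moment at which its call begins: read the wrist's pose just before it. There is no depth.
- manip.hand_in(): hands the job in, once; it reports no verdict.
The state is a dict: "time_s": time; "joint_positions": joint angles; "dq": joint speeds; "joint_torque": joint torques, N m; "position": TCP position; "tool_rot": TCP orientation; "ft_force": force on the tool from outside, world axes, zero at the start; "torque": the same for the moment, N m; "width": opening from 0.0 (shut) to 1.0 (fully open).
Only numpy, scipy, OpenCV 4.12 (cv2) and the standard library are available. Lean on these libraries where they do the work, as an engineer would, in place of code of your own. Each camera call takes 0.05 s, during which the arm holds its last target.

## Working session

There is one attempt and no reset: what is moved stays moved. The work goes in short steps, Python scripts to look and compute and a tool call to move; the robot and the scene stay as the last step left them, time stands still between calls to the robot, and variables do not carry over. Pictures are saved under pics/ and viewed, and the job is handed in when it is done.

Besides the shell and the picture viewer there is one more tool, called as a command line: name --argument value ..., lists and objects as JSON in quotes. move_arm: Moves the arm, as the interface text tells. Its arguments: {"type":"object","properties":{"motion":{"type":"array"},"force":{"type":"number"}},"required":["motion"]}

```bash
mkdir -p pics; ls; cat > h.py <<'E'
from cell import manip
import numpy as np, cv2, json
def snap(n,f):
    s=manip.get_state(); c=manip.camera(n); cv2.imwrite('pics/'+f+'.png',c['color'][:,:,::-1])
    d={k:(np.array(v).tolist()) for k,v in c.items() if k!='color'}; d['state']={k:np.array(v).tolist() for k,v in s.items()}
    json.dump(d,open('pics/'+f+'.json','w')); return c
def ray(f,u,v,z):
    d=json.load(open('pics/'+f+'.json'))
    p=np.array([(u-d['cx'])/d['fx'],(v-d['cy'])/d['fy'],1])
    if 'R' in d:
        R=np.array(d['R']);t=np.array(d['t']);o=-R.T@t;r=R.T@p
    else:
        from scipy.spatial.transform import Rotation as Ro
        T=np.array(d['tool_from_camera']);q=d['state']['tool_rot'];W=Ro.from_quat([q[1],q[2],q[3],q[0]]).as_matrix()
        o=W@T[:3,3]+d['state']['position'];r=W@T[:3,:3]@p
    return o+r*(z-o[2])/r[2]
def crop(f,x0,y0,x1,y1,k):
    im=cv2.imread('pics/'+f+'.png')[y0:y1,x0:x1]
    cv2.imwrite('pics/%s_c%d_%d.png'%(f,x0,y0),cv2.resize(im,None,fx=k,fy=k,interpolation=cv2.INTER_CUBIC))
E
python3 - <<'E'
from h import *
print(manip.get_state())
snap('top','top0');snap('scene','sc0')
E
```

```text
pics
{'time_s': 0.0, 'joint_positions': array([ 1.20089826e+00,  2.21229294e-01,  1.52761152e+00,  2.11149681e-05,
        1.39470727e+00, -1.26112149e-01]), 'dq': array([-2.37677837e-04, -9.14797880e-05, -5.24987535e-04,  1.25591217e-03,
        3.05426990e-04,  2.19447660e-04]), 'joint_torque': array([-1.29477376e-03, -4.96940410e+01, -3.89369559e+01, -4.55943964e-04,
        1.17276743e-02, -2.93660435e-05]), 'position': array([0.15065272, 0.60596833, 0.24119705]), 'tool_rot': array([ 4.91562659e-04,  7.87839052e-01,  6.15880404e-01, -8.45221478e-04]), 'ft_force': array([ 0.65094443, -0.11957658,  0.28910816]), 'torque': array([-0.04842533,  0.01085276, -0.03735135]), 'width': 0.9978561967615491}
```

View pics/top0.png

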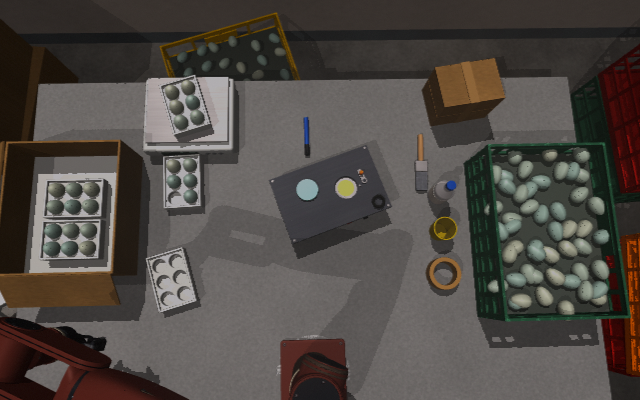

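View pics/sc0.png

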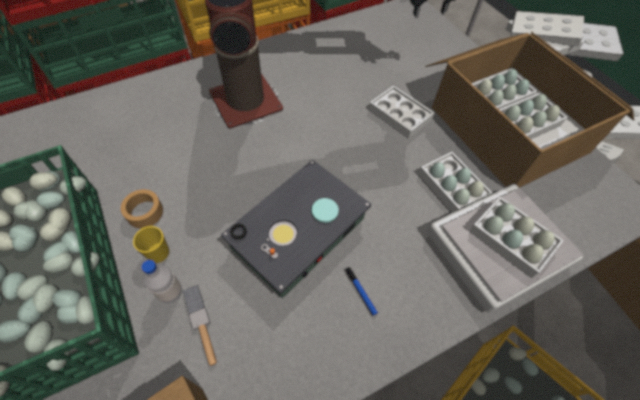

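```bash
python3 - <<'E'
from h import *
crop('top0',260,130,400,250,5.6)
for n,u,v,z in [('glass',307,189.5,.1),('rec',346,187.5,.09)]: print(n,ray('top0',u,v,z))
E
```

```text
glass [0.57111241 0.00681285 0.1       ]
rec [ 0.57763956 -0.11905149  0.09      ]
```

View pics/top0_c260_130.png

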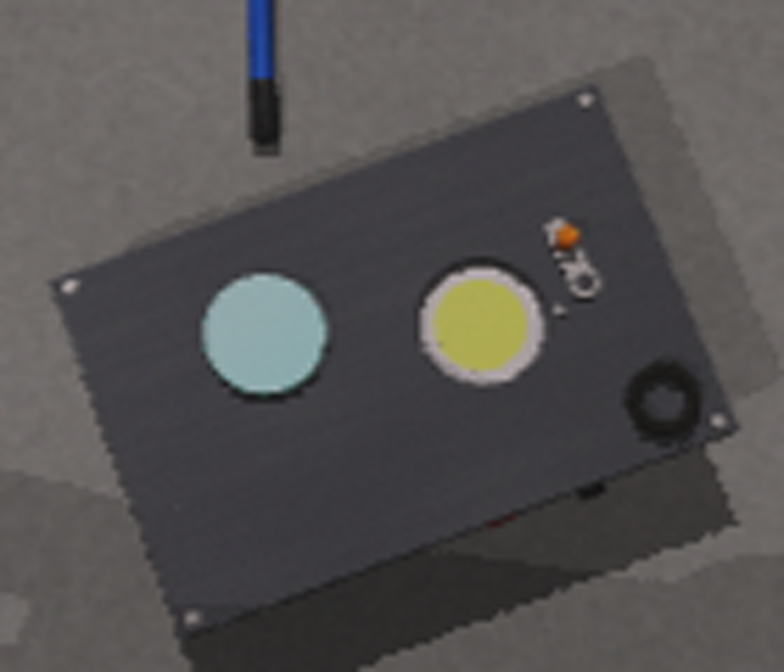

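```bash
python3 - <<'E'
from h import *
w=lambda u,v,z: ray('top0',260+(u+.5)/5.6-.5,130+(v+.5)/5.6-.5,z)[:2]
c=np.array([w(52,284,.09),w(598,88,.09),w(736,430,.09),w(182,636,.09)])
print(c, np.linalg.norm(c-np.roll(c,-1,0),axis=1)); O=c.mean(0)
ey=(c[0]-c[1])+(c[3]-c[2]); ey/=np.linalg.norm(ey); ex=np.array([ey[1],-ey[0]])
seat=O-.055*ey; piv=O-.118*ey
print('O',O,'ex',ex,'ey',ey,'yaw',np.arctan2(ex[1],ex[0]),'seat',seat,'piv',piv,'stud',piv+.026*ex)
print('recfloor',w(474.,326,.09),w(480,326,.08),w(484,322,.09),'piv',w(583,282,.097),'stud',w(568,236,.112),'glass',w(265,334,.1))
print(piv+.026*ex)
E
python3 - <<'E'
from h import *
crop('sc0',200,150,390,300,4)
E
```

```text
[[ 0.60581273  0.12885442]
 [ 0.718272   -0.19112466]
 [ 0.51315631 -0.26128527]
 [ 0.40171116  0.05693544]] [0.33916619 0.2167832  0.33717123 0.21640192]
O [ 0.55973805 -0.06665502] ex [0.94361169 0.33105436] ey [-0.33105436  0.94361169] yaw 0.33742071891483943 seat [ 0.57794604 -0.11855366] piv [ 0.59880246 -0.1780012 ] stud [ 0.62333637 -0.16939378]
recfloor [ 0.57674049 -0.11331159] [ 0.5788959  -0.11774408] [ 0.57899349 -0.11915754] piv [ 0.59995332 -0.17630271] stud [ 0.62346405 -0.16677583] glass [0.57199207 0.00708045]
[ 0.62333637 -0.16939378]
```

View pics/sc0_c200_150.png

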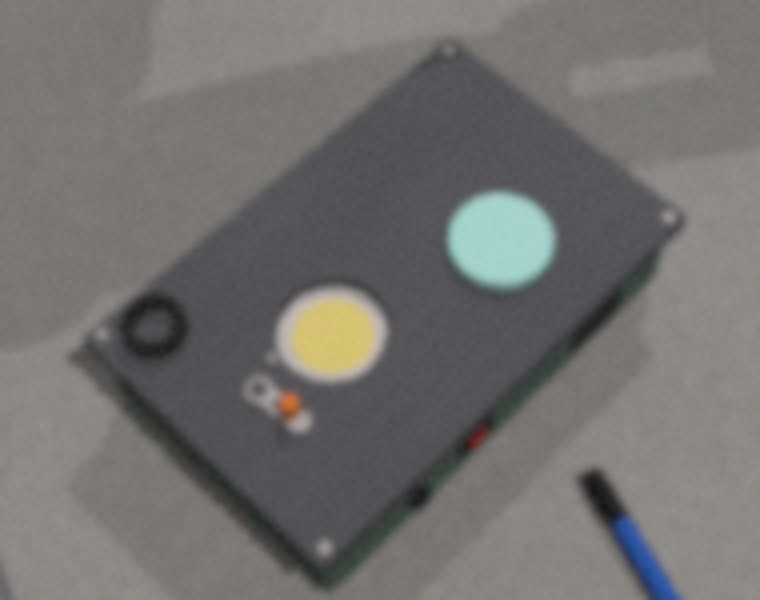

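```bash
cat >> h.py <<'E'
from scipy.spatial.transform import Rotation as Ro
def rel(p,xang,rows=None):
    """shift(cm)/turn for target TCP p, pointing down, tool x at world angle xang"""
    s=manip.get_state();q=s['tool_rot'];W=Ro.from_quat([q[1],q[2],q[3],q[0]])
    x=np.array([np.cos(xang),np.sin(xang),0]);z=np.array([0,0,-1.]);T=Ro.from_matrix(np.c_[x,np.cross(z,x),z])
    print('pos',s['position'].round(4),'ft',s['ft_force'].round(2),'w',round(s['width'],3),'t',s['time_s'])
    print('shift cm',(W.inv().apply(np.array(p)-s['position'])*100).round(2),'turn',(W.inv()*T).as_rotvec().round(3))
E
python3 - <<'E'
from h import *
g=np.array([.572,.007]);s=np.array([.578,-.1185]);d=(s-g)/np.linalg.norm(s-g)
p=g-d*.085; print(d,p)
rel([*p,.22],np.arctan2(d[1],d[0])+np.pi/2)
E
```

```text
[ 0.04775422 -0.99885912] [0.56794089 0.09190302]
pos [0.1507 0.606  0.2413] ft [ 0.17  0.79 -0.19] w 0.998 t 0.1
shift cm [-39.81  52.9    2.19] turn [1.000e-03 2.000e-03 1.279e+00]
```

move_arm --motion '[[[-3.3,4.4,0],[0,0,0.1],0.53],[[-6.6,8.8,0],[0,0,0.21],0.53],[[-10,13.2,0],[0,0,0.32],0.53],[[-13.3,17.6,0],[0,0,0.43],0.53],[[-16.6,22,0],[0,0,0.53],0.53],[[-19.9,26.5,0],[0,0,0.64],0.53],[[-23.2,30.9,0.5],[0,0,0.75],0.53],[[-26.5,35.3,1],[0,0,0.85],0.53],[[-29.9,39.7,1.5],[0,0,0.96],0.53],[[-33.2,44.1,2],[0,0,1.07],0.53],[[-36.5,48.5,2.2],[0,0,1.17],0.53],[[-39.8,52.9,2.2],[0,0,1.279],0.53]]' --force 20

```text
time_s: 1.6
position: [0.5685, 0.0905, 0.2192]
tool_rot: [0.001, 1.0, 0.022, -0.001]
ft_force: [0.7, -0.2, -0.1]
width: 0.532
```

```bash
python3 - <<'E'
from h import *
rel([.5679,.0919,.22],0.0478)
snap('wrist','w1')
E
```

```text
pos [0.5685 0.0905 0.2192] ft [ 0.67 -0.18 -0.11] w 0.532 t 1.6
shift cm [-0.05 -0.14 -0.08] turn [ 0.001  0.002 -0.003]
```

View pics/w1.png

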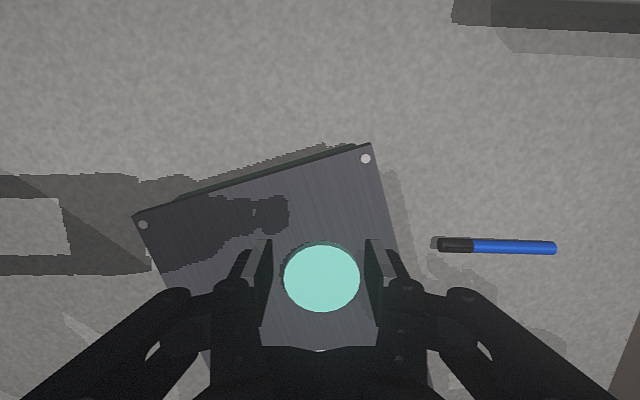

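```bash
python3 - <<'E'
from h import *
print(ray('w1',321.5,279,.1))
d=json.load(open('pics/w1.json'));print(d['fx'],np.round(d['tool_from_camera'],3),d['cx'],d['cy'])
crop('w1',220,220,420,360,4)
print(ray('w1',371,143,.09),ray('w1',134,214,.09))
E
```

```text
[0.57385942 0.00831797 0.1       ]
314.688917378349 [[ 1.     0.     0.001 -0.001]
 [-0.001  0.956  0.292 -0.075]
 [-0.001 -0.292  0.956 -0.132]
 [ 0.     0.     0.     1.   ]] 318.17977985703953 194.4917987553434
[0.60894448 0.13181618 0.09      ] [0.40534398 0.05999081 0.09      ]
```

View pics/w1_c220_220.png

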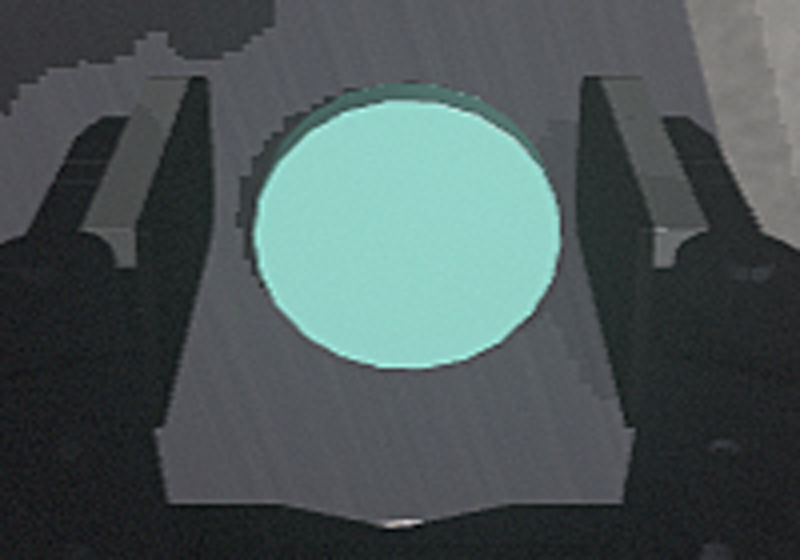

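move_arm --motion '[[[0,0,4],[0,0,0],0.53],[[0,0,8],[0,0,0],0.53],[[0,0,11],[0,0,0],0.53],[[0,0,11.7],[0,0,0],0.53],[[0,0,12.0],[0,0,0],0.53],[[0,0,12.2],[0,0,0],0.53],[[0,0,12.2],[0,0,0],0.53]]'

```text
time_s: 2.52
position: [0.5733, 0.0845, 0.0989]
tool_rot: [0.003, 1.0, 0.018, 0.002]
ft_force: [0.7, 0.3, 1.8]
width: 0.525
```

```bash
python3 - <<'E'
from h import *
rel([.5687,.0905,.097],0.0478)
snap('wrist','w2')
crop('w2',140,100,500,400,2.2)
E
```

```text
pos [0.5733 0.0845 0.0989] ft [0.72 0.32 1.82] w 0.525 t 2.525
shift cm [-0.44 -0.62  0.19] turn [ 0.005 -0.004 -0.011]
```

View pics/w2_c140_100.png

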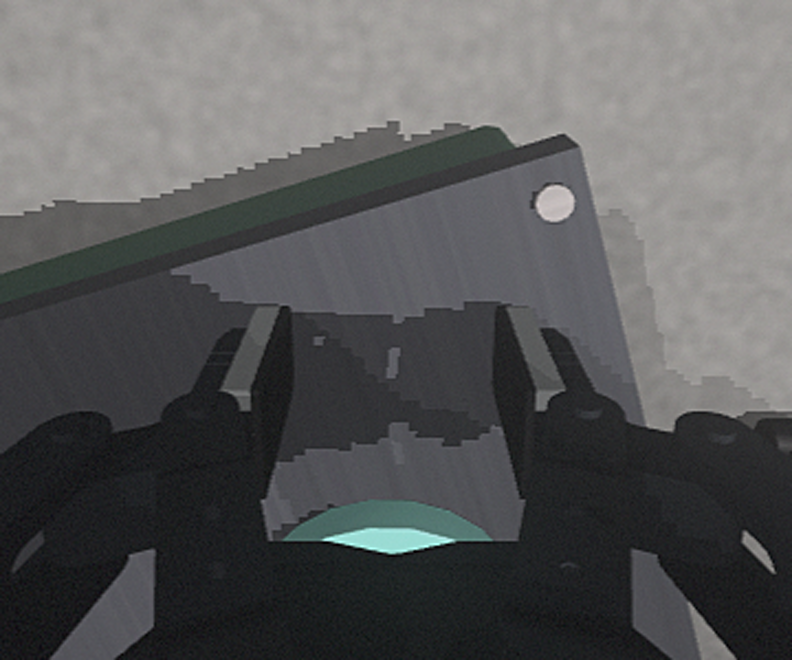

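move_arm --motion '[[[-0.4,0,0.1],[0,0,-0.011],0.53],[[-0.4,0,0.1],[0,0,-0.011],0.53]]'

```text
time_s: 2.82
position: [0.57, 0.0843, 0.0989]
tool_rot: [0.003, 1.0, 0.024, 0.003]
ft_force: [0.9, -0.5, 5.1]
width: 0.529
```

```bash
python3 - <<'E'
from h import *
rel([.5693,.0845,.097],0.0478)
E
```

```text
pos [0.57   0.0843 0.0989] ft [ 0.91 -0.55  5.11] w 0.529 t 2.825
shift cm [-0.07 -0.02  0.19] turn [ 0.006 -0.006  0.   ]
```

move_arm --motion '[[[0,0,-0.3],[0,0,0],0.53],[[-0.1,1,-0.3],[0,0,0],0.53],[[-0.1,2,-0.3],[0,0,0],0.53],[[-0.1,2.7,-0.3],[0,0,0],0.53],[[-0.1,3.2,-0.3],[0,0,0],0.53],[[-0.1,3.7,-0.3],[0,0,0],0.53],[[-0.1,4.2,-0.3],[0,0,0],0.53],[[-0.1,4.7,-0.3],[0,0,0],0.53],[[-0.1,5.2,-0.3],[0,0,0],0.53]]'

```text
time_s: 3.95
position: [0.5714, 0.0322, 0.1022]
tool_rot: [0.003, 1.0, 0.024, 0.003]
ft_force: [0.3, 0.7, -0.2]
width: 0.532
```

```bash
python3 - <<'E'
from h import *
rel([.576,-.0805,.102],0.0478)
snap('top','top2');crop('top2',260,130,400,250,5.6)
snap('scene','sc2');crop('sc2',200,120,390,300,4)
E
```

```text
pos [0.5714 0.0322 0.1022] ft [ 0.34  0.66 -0.17] w 0.532 t 3.95
shift cm [-0.08 11.28  0.08] turn [ 0.005 -0.006  0.   ]
```

View pics/top2_c260_130.png

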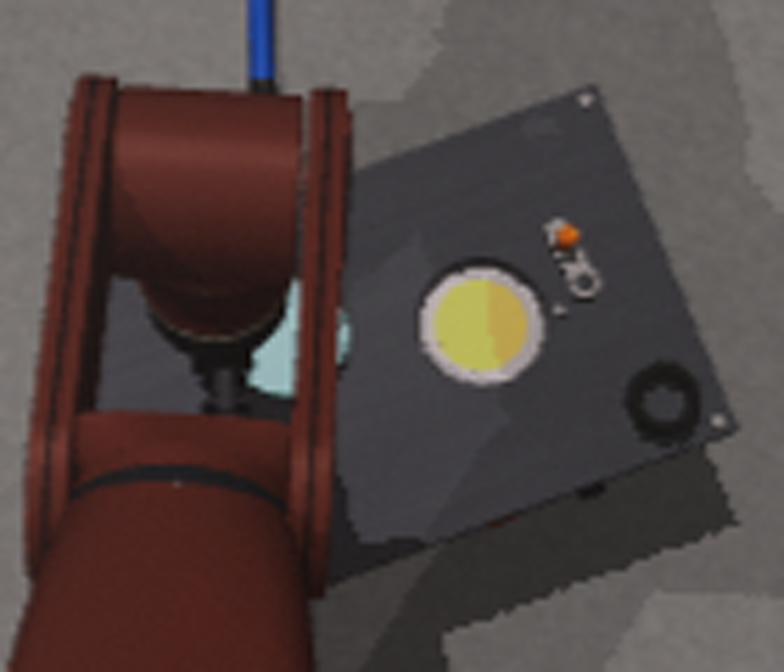

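View pics/sc2_c200_120.png

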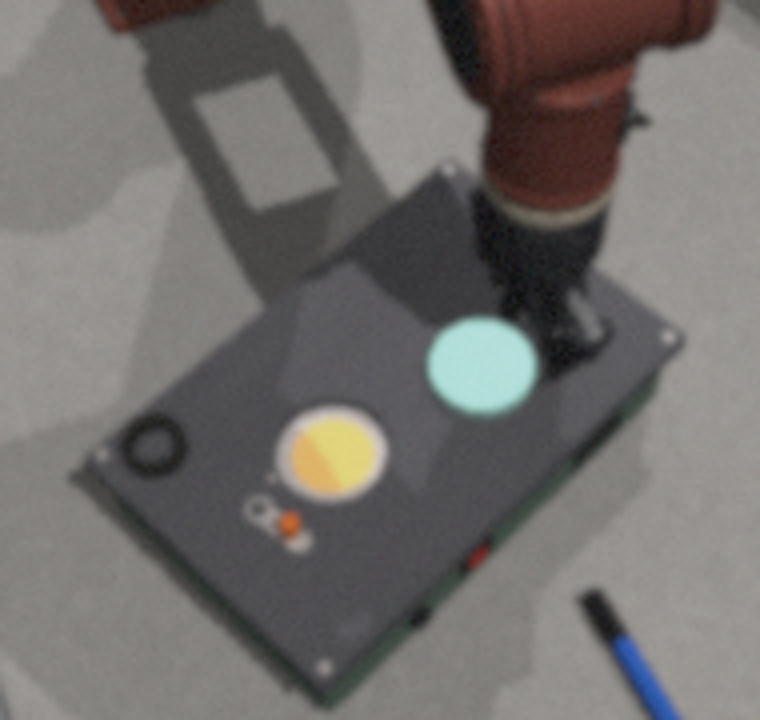

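```bash
python3 - <<'E'
from h import *
w=lambda u,v,z,f='sc2': ray(f,200+(u+.5)/4-.5,120+(v+.5)/4-.5,z)[:2].round(4)
print('glass',w(483,366,.1)); print('rec floor',w(332,453,.08),w(332,453,.09))
c=np.array([w(450,155,.09),w(684,335,.09),w(330,705,.085),w(72,472,.085)]);print(c)
for n,p in dict(sA=(450,171),sB=(669,338),sC=(323,667),sD=(101,455)).items(): print(n,w(*p,.09))
s=np.array([w(450,171,.09),w(669,338,.09),w(323,667,.09),w(101,455,.09)]);O=s.mean(0);ey=(s[0]-s[3])+(s[1]-s[2]);ey/=np.linalg.norm(ey);print(O,ey,'seat',O-.055*ey,'piv',O-.118*ey)
g0=ray('sc0',200+501.5/4-.5,150+240.5/4-.5,.1);print('g0 scene',g0)
t=lambda u,v,z: ray('top0',260+(u+.5)/5.6-.5,130+(v+.5)/5.6-.5,z)[:2]
s=np.array([t(192,618,.09),t(70,286,.09),t(586,100,.09),t(718,421,.09)]);O=s.mean(0);ey=(s[0]-s[3])+(s[1]-s[2]);ey/=np.linalg.norm(ey);print('top',O,ey,'seat',O-.055*ey,'piv',O-.118*ey)
E
```

```text
glass [ 0.5747 -0.0062]
rec floor [ 0.5788 -0.118 ] [ 0.5838 -0.1198]
[[ 0.4011  0.0581]
 [ 0.6084  0.1291]
 [ 0.732  -0.1894]
 [ 0.5196 -0.2727]]
sA [0.4141 0.0515]
sB [0.6059 0.1188]
sC [ 0.7109 -0.184 ]
sD [ 0.5192 -0.2521]
[ 0.562525 -0.06645 ] [-0.32737814  0.94489341] seat [ 0.5805308  -0.11841914] piv [ 0.60115562 -0.17794742]
g0 scene [0.57588409 0.00651427 0.1       ]
top [ 0.56145092 -0.06631682] [-0.33289392  0.94296428] seat [ 0.57976009 -0.11817985] piv [ 0.60073241 -0.1775866 ]
```

```bash
python3 - <<'E'
from h import *
rel([.577,-.070,.102],0.0478)
E
```

```text
pos [0.5715 0.0319 0.1022] ft [-0.15  0.3  -0.35] w 0.532 t 4.05
shift cm [ 0.07 10.2   0.08] turn [ 0.006 -0.006 -0.   ]
```

move_arm --motion '[[[0,0.7,0],[0,0,0],0.53],[[0,1.6,0],[0,0,0],0.53],[[0.02,2.5,0],[0,0,0],0.53],[[0.02,3.4,0],[0,0,0],0.53],[[0.03,4.3,0],[0,0,0],0.53],[[0.03,5.2,0],[0,0,0],0.53],[[0.05,6.1,0],[0,0,0],0.53],[[0.05,7,0],[0,0,0],0.53],[[0.06,7.9,0],[0,0,0],0.53],[[0.06,8.8,0],[0,0,0],0.53],[[0.07,9.6,0],[0,0,0],0.53],[[0.07,10,0],[0,0,0],0.53]]'

```text
time_s: 5.55
position: [0.577, -0.0685, 0.1029]
tool_rot: [0.003, 1.0, 0.023, 0.003]
ft_force: [-0.4, 0.7, 1.0]
width: 0.527
```

```bash
python3 - <<'E'
from h import *
rel([.577,-.080,.102],0.0478)
snap('scene','sc3');crop('sc3',200,150,390,300,4)
E
```

```text
pos [ 0.577  -0.0685  0.1029] ft [-0.38  0.7   1.04] w 0.527 t 5.55
shift cm [-0.05  1.15  0.09] turn [ 0.006 -0.006 -0.001]
```

View pics/sc3_c200_150.png

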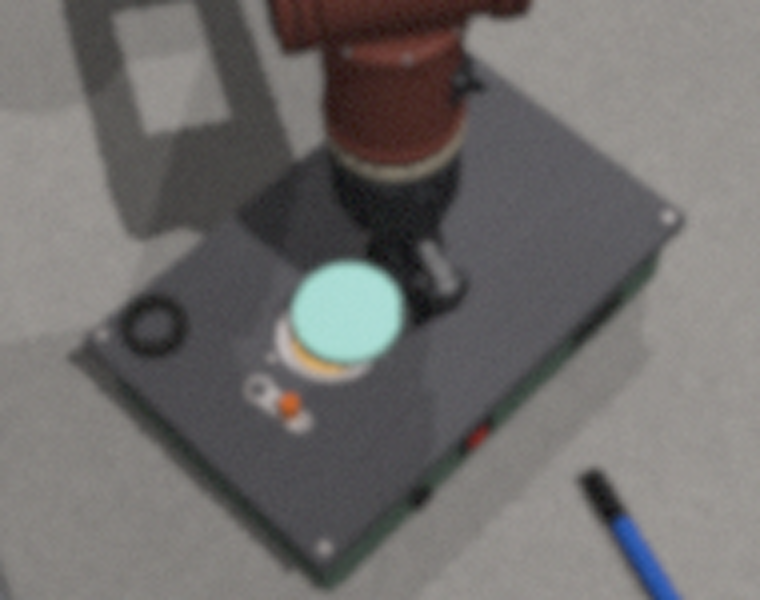

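```bash
python3 - <<'E'
from h import *
print(ray('sc3',200+348.5/4-.5,150+312.5/4-.5,.1))
E
```

```text
[ 0.5796429  -0.10610233  0.1       ]
```

move_arm --motion '[[[0,0.3,0],[0,0,0],0.53],[[-0.01,0.5,0],[0,0,0],0.53],[[-0.01,0.7,0],[0,0,0],0.53],[[-0.02,0.8,0],[0,0,0],0.53],[[-0.02,0.9,0],[0,0,0],0.53],[[-0.03,1.0,0],[0,0,0],0.53],[[-0.03,1.05,0],[0,0,0],0.53],[[-0.03,1.1,0],[0,0,0],0.53],[[-0.03,1.15,0],[0,0,0],0.53],[[-0.03,1.2,0],[0,0,0],0.53],[[-0.03,1.25,0],[0,0,0],0.53]]'

```text
time_s: 6.98
position: [0.5773, -0.0813, 0.103]
tool_rot: [0.003, 1.0, 0.023, 0.003]
ft_force: [0.3, 0.4, 0.2]
width: 0.531
```

```bash
python3 - <<'E'
from h import *
rel([.577,-.080,.102],0.0478)
snap('scene','sc4');crop('sc4',200,150,390,300,4)
E
```

```text
pos [ 0.5773 -0.0813  0.103 ] ft [0.27 0.4  0.16] w 0.531 t 6.975
shift cm [-0.03 -0.13  0.1 ] turn [ 0.006 -0.006 -0.001]
```

View pics/sc4_c200_150.png

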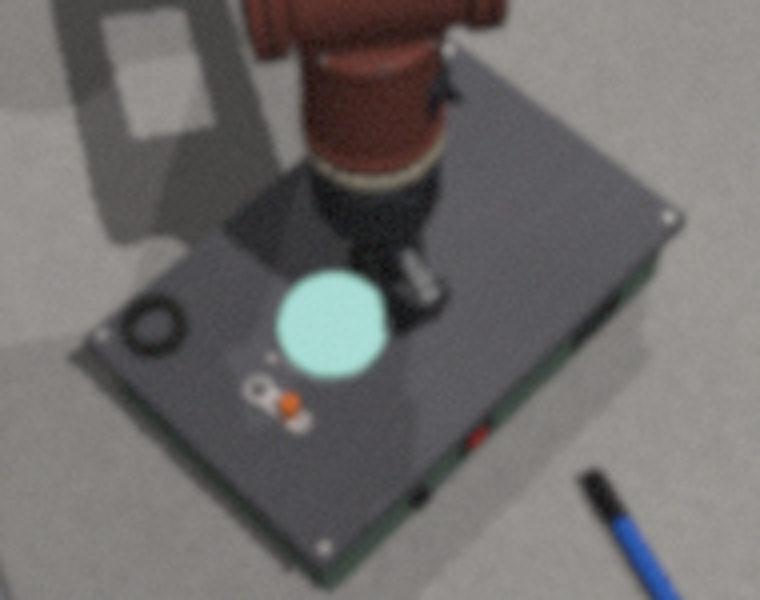

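move_arm --motion '[[[0,-1,0],[0,0,0],0.53],[[0,-3,-1],[0,0,0],0.53],[[0,-5,-5],[0,0,0],0.53],[[0,-7,-9],[0,0,0],0.53],[[0,-9,-12],[0,0,0],0.53],[[0,-9,-12],[0,0,0],0.53]]'

```text
time_s: 7.78
position: [0.574, 0.0116, 0.2266]
tool_rot: [0.003, 1.0, 0.025, 0.007]
ft_force: [0.5, -0.8, 0.1]
width: 0.528
```

```bash
python3 - <<'E'
from h import *
rel([.577,-.080,.102],0.0478)
snap('wrist','w5')
snap('top','top5');crop('top5',260,130,400,250,5.6)
snap('scene','sc5');crop('sc5',200,150,390,300,4)
E
```

```text
pos [0.574  0.0116 0.2266] ft [ 0.52 -0.81  0.1 ] w 0.528 t 7.775
shift cm [-0.32  9.08 12.52] turn [ 0.007 -0.013  0.002]
```

View pics/w5.png

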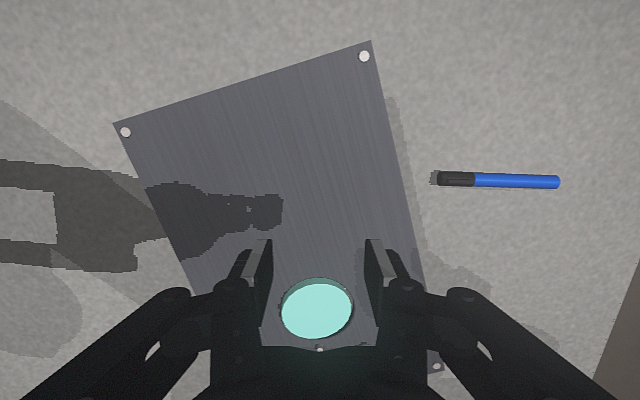

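View pics/top5_c260_130.png

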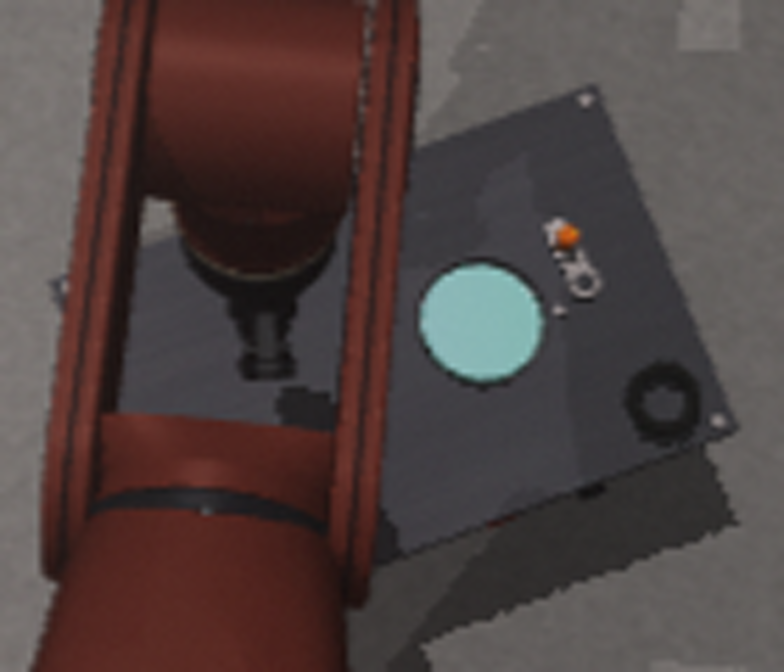

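View pics/sc5_c200_150.png

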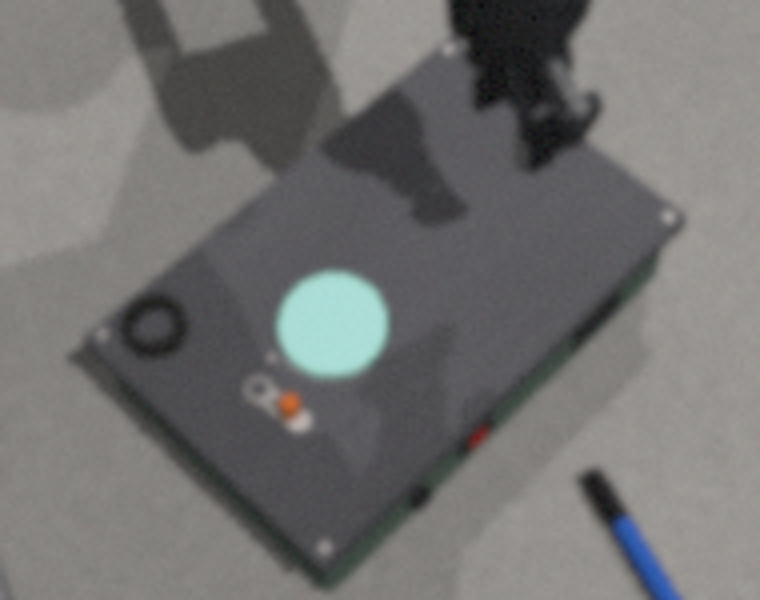

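```bash
python3 - <<'E'
from h import *
crop('w5',250,250,390,360,5.5)
for z in (.09,.1): print(z,ray('sc5',200+333/4-.5,150+325.5/4-.5,z)[:2],ray('top5',260+482.5/5.6-.5,130+322.5/5.6-.5,z)[:2],ray('w5',316.5,311,z)[:2])
E
```

```text
0.09 [ 0.57866912 -0.11706148] [ 0.57901409 -0.11800476] [ 0.57968357 -0.11950319]
0.1 [ 0.58373873 -0.11885777] [ 0.57678025 -0.11702045] [ 0.57921968 -0.11179539]
```

View pics/w5_c250_250.png

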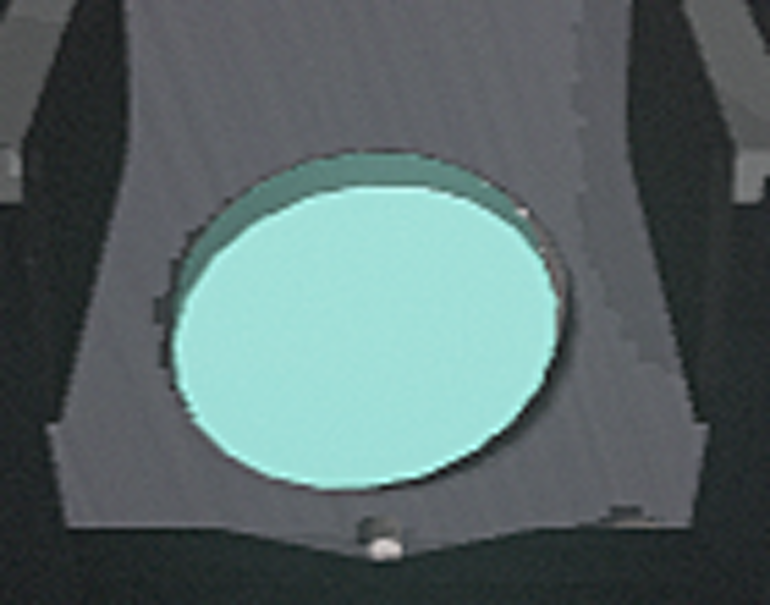

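```bash
python3 - <<'E'
from h import *
rel([.5780,-.066,.106],0.0478)
E
```

```text
pos [0.5716 0.0097 0.2216] ft [-0.55 -0.08 -0.24] w 0.531 t 7.925
shift cm [ 0.22  7.52 11.6 ] turn [ 0.006 -0.005 -0.   ]
```

move_arm --motion '[[[0.1,2,3],[0,0,0],0.53],[[0.2,4,6],[0,0,0],0.53],[[0.2,6,9.5],[0,0,0],0.53],[[0.2,6.8,11],[0,0,0],0.53],[[0.2,6.8,11.7],[0.006,-0.005,0],0.53],[[0.2,6.8,11.9],[0.006,-0.005,0],0.53],[[0.2,6.8,11.9],[0.006,-0.005,0],0.53]]'

```text
time_s: 8.8
position: [0.5782, -0.0584, 0.104]
tool_rot: [0.0, 1.0, 0.024, 0.001]
ft_force: [0.2, -0.8, 0.8]
width: 0.534
```

```bash
python3 - <<'E'
from h import *
rel([.5785,-.084,.101],0.0478)
E
```

```text
pos [ 0.5782 -0.0584  0.104 ] ft [ 0.19 -0.79  0.82] w 0.534 t 8.8
shift cm [-0.09  2.56  0.3 ] turn [ 0.    -0.001  0.   ]
```

move_arm --motion '[[[0,0.3,0.2],[0,0,0],0.53],[[0,0.8,0.25],[0,0,0],0.53],[[-0.05,1.3,0.25],[0,0,0],0.53],[[-0.05,1.8,0.25],[0,0,0],0.53],[[-0.05,2.1,0.25],[0,0,0],0.53],[[-0.05,2.3,0.25],[0,0,0],0.53],[[-0.08,2.4,0.25],[0,0,0],0.53],[[-0.08,2.5,0.25],[0,0,0],0.53],[[-0.08,2.6,0.25],[0,0,0],0.53],[[-0.08,2.7,0.25],[0,0,0],0.53]]'

```text
time_s: 10.05
position: [0.5787, -0.0853, 0.1015]
tool_rot: [0.0, 1.0, 0.024, 0.001]
ft_force: [0.0, -0.1, 0.1]
width: 0.529
```

```bash
python3 - <<'E'
from h import *
rel([.5785,-.084,.101],0.0478)
snap('scene','sc6');crop('sc6',200,150,390,300,4)
snap('wrist','w6');
E
```

```text
pos [ 0.5787 -0.0853  0.1015] ft [ 0.03 -0.14  0.11] w 0.529 t 10.05
shift cm [-0.01 -0.14  0.05] turn [ 0.    -0.001  0.001]
```

View pics/sc6_c200_150.png

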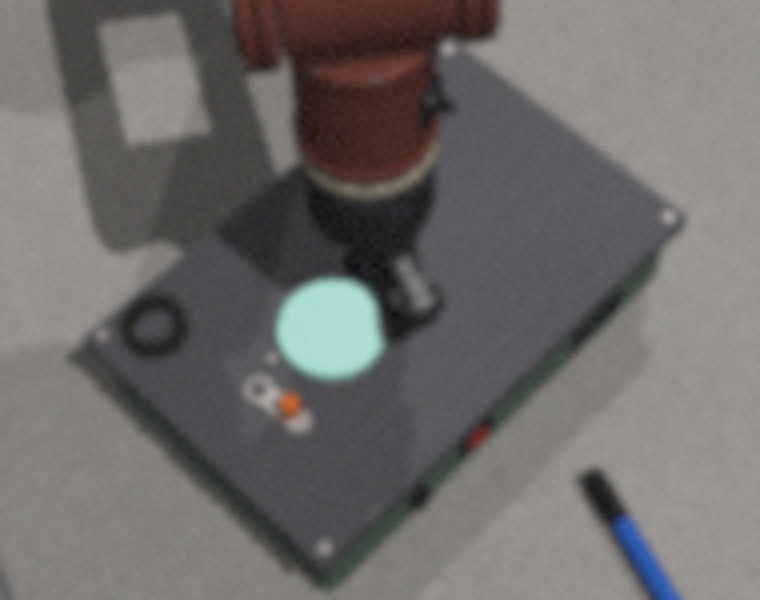

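View pics/w6.png

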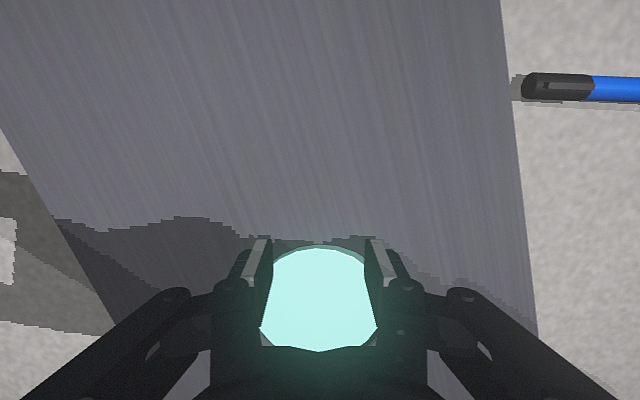

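move_arm --motion '[[[0,0,-0.5],[0,0,0],0.53],[[0,-1,-3],[0,0,0],0.4],[[0,-4,-6],[0,0,0],0.2],[[0,-7,-9],[0,0,0],0],[[0,-9,-11],[0,0,0],0],[[0,-9,-11],[0,0,0],0],[[0,-9,-11],[0,0,0],0]]'

```text
time_s: 11.02
position: [0.5737, 0.004, 0.2104]
tool_rot: [0.0, 1.0, 0.024, -0.0]
ft_force: [-0.5, 0.7, -0.1]
width: 0.003
```

```bash
python3 - <<'E'
from h import *
rel([.577,-.080,.102],0.0478)
snap('wrist','w7');crop('w7',220,230,420,370,4)
snap('top','top7');crop('top7',330,150,390,215,9)
E
```

```text
pos [0.5737 0.004  0.2104] ft [-0.54  0.69 -0.11] w 0.003 t 11.025
shift cm [-0.08  8.4  10.84] turn [0.    0.    0.001]
```

View pics/w7_c220_230.png

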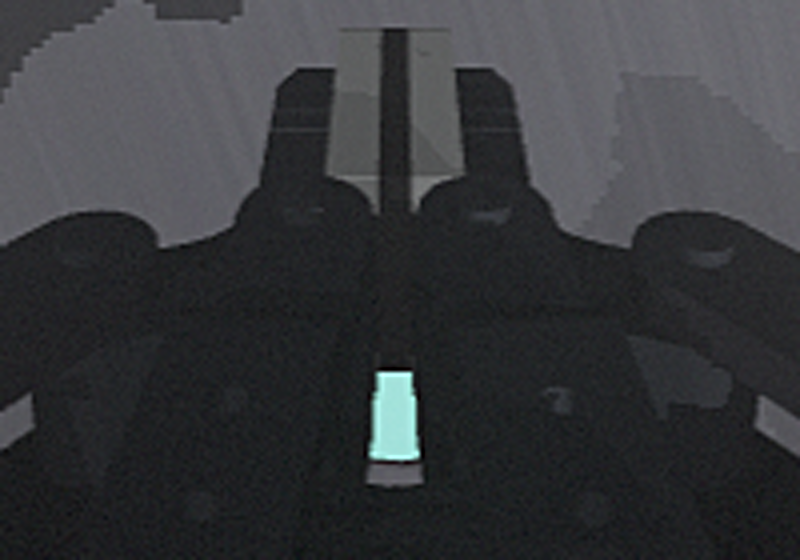

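View pics/top7_c330_150.png

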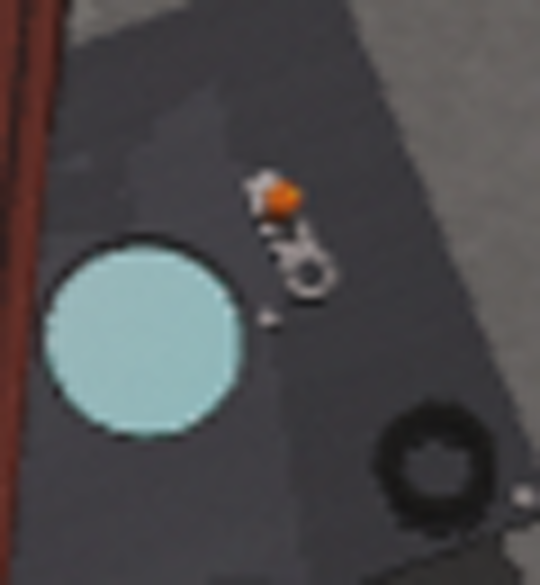

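```bash
cat >> h.py <<'E'
PIV=np.array([.6005,-.1773]);Y0=.3385
def P(th,gap,r=.030,half=.017):
    a=Y0+th; er=np.array([np.cos(a),np.sin(a)]);t=np.array([-er[1],er[0]])
    return PIV+r*er-(half+gap)*t, a   # tool -y = t -> tool x = ? 
def relc(th,gap,z,r=.030):
    p,a=P(th,gap,r)
    # tool y=-t (angle a-pi/2); down tool: y angle = x angle - pi/2 -> x angle = a
    print(th,p.round(4)); rel([*p,z],a)
E
python3 - <<'E'
from h import *
relc(0.,.012,.17)
print(manip.get_state()['joint_positions'].round(3))
g=[ray('top7',330+(143.5)/9-.5,150+340.5/9-.5,z) for z in (.09,.1)];print(g)
E
```

```text
0.0 [ 0.6384 -0.1947]
pos [0.5734 0.0037 0.2098] ft [-0.12  0.08 -0.21] w -0.002 t 11.125
shift cm [ 5.56 20.13  3.98] turn [-0.     0.001 -0.291]
[-0.131  0.124  1.698 -0.     1.321 -0.178]
[array([ 0.5782214 , -0.11727813,  0.09      ]), array([ 0.57599317, -0.11629896,  0.1       ])]
```

move_arm --motion '[[[0.8,3.5,0],[0,0,-0.05],0],[[1.6,7,0],[0,0,-0.1],0],[[2.5,10.5,0],[0,0,-0.15],0],[[3.5,14,0],[0,0,-0.2],0],[[4.5,17,0],[0,0,-0.25],0],[[5.5,20,1],[0,0,-0.29],0],[[5.5,20.1,3],[0,0,-0.29],0],[[5.5,20.1,4],[0,0,-0.29],0],[[5.5,20.1,4],[0,0,-0.29],0]]'

```text
time_s: 12.25
position: [0.6365, -0.1932, 0.1676]
tool_rot: [-0.001, 0.986, 0.168, -0.002]
ft_force: [0.4, -0.1, -0.5]
width: -0.003
```

```bash
python3 - <<'E'
from h import *
relc(0.,.012,.112)
snap('wrist','w8')
snap('scene','sc8');crop('sc8',200,150,390,300,4)
E
```

```text
0.0 [ 0.6384 -0.1947]
pos [ 0.6365 -0.1932  0.1676] ft [ 0.37 -0.12 -0.48] w -0.003 t 12.25
shift cm [0.16 0.22 5.56] turn [-0.003  0.004 -0.001]
```

View pics/w8.png

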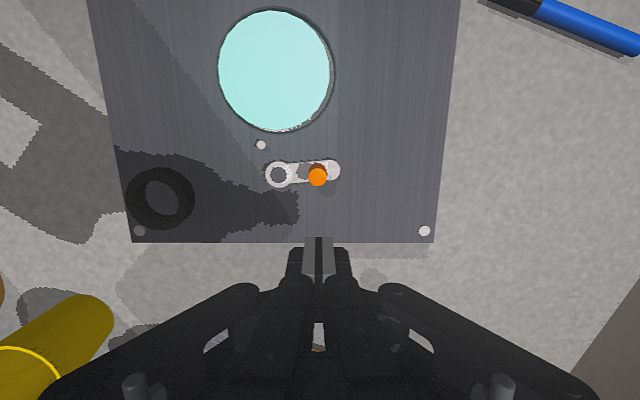

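View pics/sc8_c200_150.png

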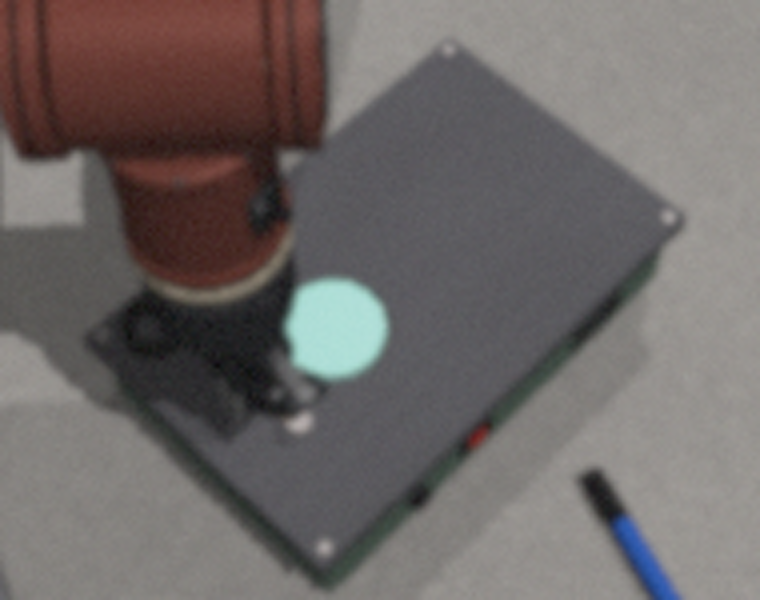

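```bash
python3 - <<'E'
from h import *
crop('w8',200,0,350,190,4)
for n,u,v,z in [('piv',278.5,174,.097),('stud',317.5,176.5,.112),('glass',274,70.5,.09)]: print(n,ray('w8',u,v,z).round(4))
E
```

```text
piv [ 0.6014 -0.1762  0.097 ]
stud [ 0.6252 -0.1658  0.112 ]
glass [ 0.5788 -0.1159  0.09  ]
```

View pics/w8_c200_0.png

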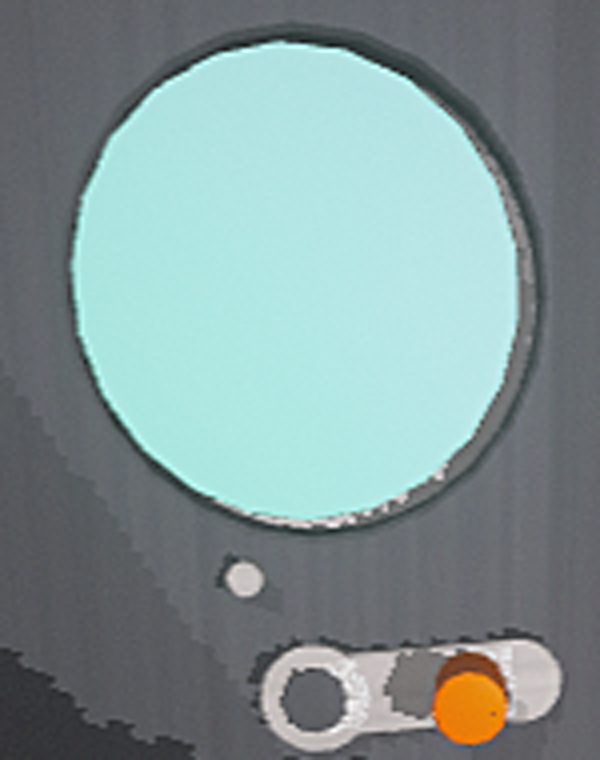

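move_arm --motion '[[[0.1,0.2,2.5],[0,0,0],0],[[0.1,0.2,4.5],[0,0,0],0],[[0.1,0.2,5.5],[0,0,0],0],[[0.1,0.2,5.5],[0,0,0],0],[[0.1,0.2,5.5],[0,0,0],0]]'

```text
time_s: 12.98
position: [0.6399, -0.1954, 0.1159]
tool_rot: [0.0, 0.986, 0.168, -0.0]
ft_force: [-0.1, -0.4, -0.3]
width: -0.001
```

```bash
cat >> h.py <<'E'
def plan(ths,gap,z):
    s=manip.get_state();q=s['tool_rot'];W=Ro.from_quat([q[1],q[2],q[3],q[0]])
    print(s['position'].round(4),s['ft_force'].round(2))
    for th in ths:
        p,a=P(th,gap); x=np.array([np.cos(a),np.sin(a),0]);zz=np.array([0,0,-1.]);T=Ro.from_matrix(np.c_[x,np.cross(zz,x),zz])
        print(round(th,2),(W.inv().apply(np.array([*p,z])-s['position'])*100).round(2).tolist(),(W.inv()*T).as_rotvec().round(3).tolist())
E
python3 - <<'E'
from h import *
plan(np.arange(0,1.2,.1),0.,.112)
snap('wrist','w9')
E
```

```text
[ 0.6399 -0.1954  0.1159] [-0.08 -0.39 -0.26]
0.0 [-0.11, -1.31, 0.38] [0.001, 0.0, -0.0]
0.1 [0.04, -1.62, 0.38] [0.001, 0.0, -0.1]
0.2 [0.16, -1.94, 0.38] [0.0, 0.0, -0.2]
0.3 [0.25, -2.28, 0.38] [0.0, 0.0, -0.3]
0.4 [0.31, -2.62, 0.38] [0.0, 0.0, -0.4]
0.5 [0.33, -2.96, 0.38] [0.0, 0.0, -0.5]
0.6 [0.32, -3.3, 0.38] [0.0, 0.0, -0.6]
0.7 [0.27, -3.65, 0.38] [0.0, 0.0, -0.7]
0.8 [0.19, -3.98, 0.38] [0.0, 0.0, -0.8]
0.9 [0.08, -4.31, 0.38] [0.0, 0.0, -0.9]
1.0 [-0.06, -4.62, 0.38] [0.0, 0.0, -1.0]
1.1 [-0.24, -4.92, 0.38] [0.0, 0.0, -1.1]
```

View pics/w9.png

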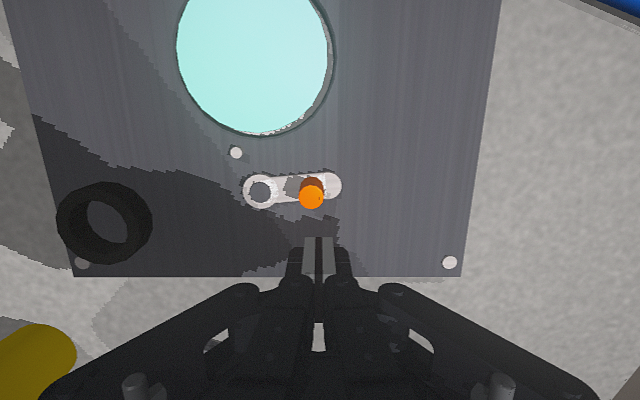

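move_arm --motion '[[[0,0,0.4],[0,0,0],0],[[-0.05,-0.6,0.4],[0,0,0],0],[[-0.1,-1.3,0.4],[0,0,0],0],[[0,-1.6,0.4],[0,0,-0.1],0],[[0.15,-1.95,0.4],[0,0,-0.2],0],[[0.25,-2.3,0.4],[0,0,-0.3],0],[[0.3,-2.6,0.4],[0,0,-0.4],0],[[0.33,-2.95,0.4],[0,0,-0.5],0],[[0.3,-3.3,0.4],[0,0,-0.6],0],[[0.27,-3.65,0.4],[0,0,-0.7],0],[[0.2,-4,0.4],[0,0,-0.8],0]]'

```text
time_s: 14.4
position: [0.6287, -0.1568, 0.1123]
tool_rot: [0.001, 0.841, 0.54, 0.0]
ft_force: [0.3, -1.3, 1.4]
width: 0.003
```

```bash
python3 - <<'E'
from h import *
plan(np.arange(.8,1.75,.1),0.,.112)
snap('wrist','w10')
E
```

```text
[ 0.6287 -0.1568  0.1123] [ 0.34 -1.33  1.42]
0.8 [-0.04, -0.0, 0.03] [0.002, 0.001, 0.003]
0.9 [0.12, -0.31, 0.03] [0.001, 0.001, -0.097]
1.0 [0.24, -0.63, 0.03] [0.001, 0.001, -0.197]
1.1 [0.33, -0.96, 0.03] [0.001, 0.001, -0.297]
1.2 [0.39, -1.3, 0.03] [0.001, 0.001, -0.397]
1.3 [0.41, -1.65, 0.03] [0.001, 0.001, -0.497]
1.4 [0.4, -1.99, 0.03] [0.001, 0.001, -0.597]
1.5 [0.36, -2.33, 0.03] [0.001, 0.001, -0.697]
1.6 [0.28, -2.67, 0.03] [0.001, 0.001, -0.797]
1.7 [0.17, -2.99, 0.03] [0.001, 0.001, -0.897]
```

View pics/w10.png

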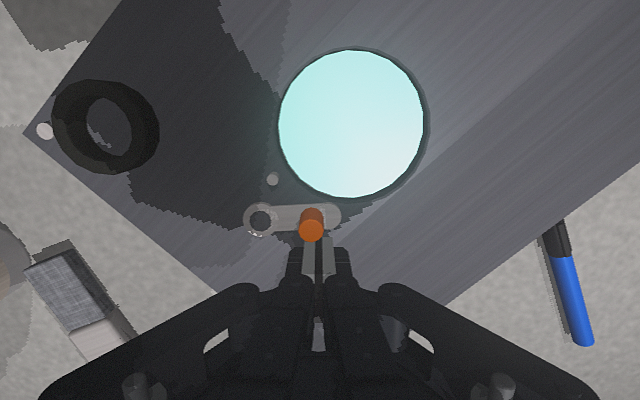

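Clip follows (stud at 311,228 right at the fingertips). Continue to the stop.

move_arm --motion '[[[0.1,-0.3,0],[0,0,-0.1],0],[[0.22,-0.63,0],[0,0,-0.2],0],[[0.3,-0.95,0],[0,0,-0.3],0],[[0.37,-1.3,0],[0,0,-0.4],0],[[0.4,-1.65,0],[0,0,-0.5],0],[[0.4,-2,0],[0,0,-0.6],0],[[0.35,-2.3,0],[0,0,-0.7],0],[[0.35,-2.4,0],[0,0,-0.73],0]]'

```text
time_s: 15.45
position: [0.6084, -0.1431, 0.1126]
tool_rot: [0.001, 0.592, 0.806, 0.0]
ft_force: [2.9, 0.2, -0.4]
width: 0.001
```

```bash
python3 - <<'E'
from h import *
plan([1.5,1.55,1.6,1.65],0.,.112)
snap('wrist','w11');crop('w11',200,20,440,270,3)
E
```

```text
[ 0.6084 -0.1431  0.1126] [ 2.87  0.22 -0.36]
1.5 [-0.09, 0.03, 0.06] [0.002, 0.002, 0.037]
1.55 [-0.0, -0.12, 0.06] [0.001, 0.002, -0.013]
1.6 [0.08, -0.27, 0.06] [0.001, 0.002, -0.063]
1.65 [0.15, -0.43, 0.06] [0.001, 0.002, -0.113]
```

View pics/w11_c200_20.png

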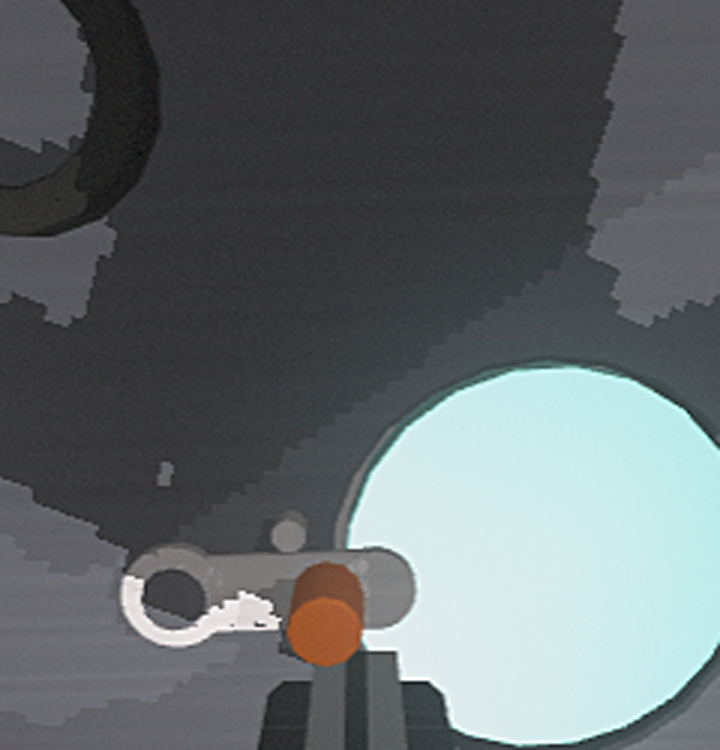

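Nearly at the pin; push about 3 mm more.

move_arm --motion '[[[0,-0.1,0],[0,0,-0.02],0],[[0,-0.2,0],[0,0,-0.03],0],[[0,-0.3,0],[0,0,-0.03],0],[[0,-0.35,0],[0,0,-0.03],0]]'

```text
time_s: 16.0
position: [0.6075, -0.1432, 0.113]
tool_rot: [0.003, 0.579, 0.815, 0.002]
ft_force: [11.2, 4.3, -6.3]
width: 0.002
```

```bash
python3 - <<'E'
from h import *
plan([1.55,1.6],0.,.112)
snap('wrist','w12');crop('w12',200,20,440,270,3)
E
```

```text
[ 0.6075 -0.1432  0.113 ] [11.2   4.28 -6.34]
1.55 [-0.02, -0.03, 0.1] [0.007, 0.003, 0.017]
1.6 [0.06, -0.18, 0.1] [0.007, 0.003, -0.033]
```

View pics/w12_c200_20.png

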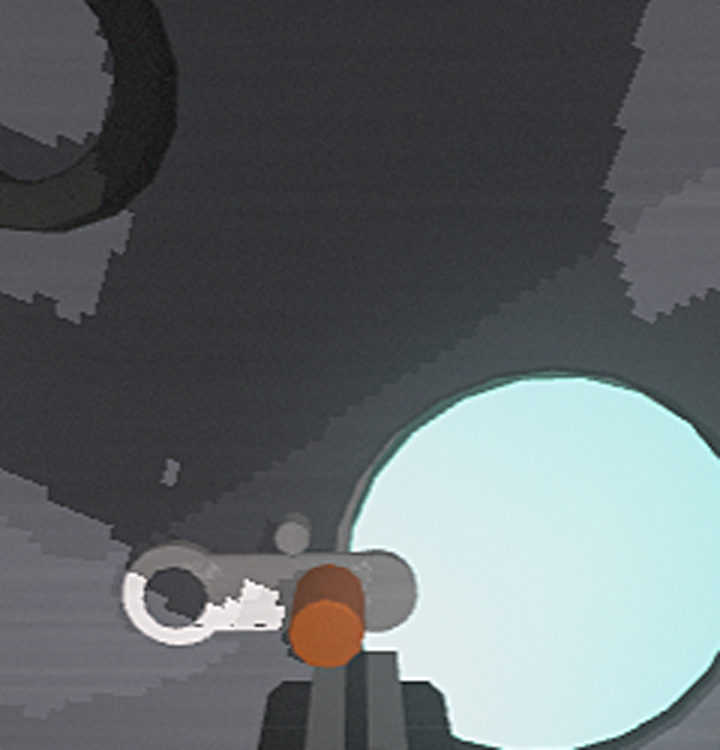

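Force rose to 12 N with no further motion, so the clip is at its stop. Backing off (tool +y) and rising.

move_arm --motion '[[[0,0.5,0],[0,0,0],0],[[0,1.5,0],[0,0,0],0],[[0,2.5,-1],[0,0,0],0],[[0,3.5,-5],[0,0,0],0],[[0,4.5,-9],[0,0,0],0],[[0,4.5,-11],[0,0,0],0],[[0,4.5,-11],[0,0,0],0],[[0,4.5,-11],[0,0,0],0]]'

```text
time_s: 17.05
position: [0.648, -0.1282, 0.2213]
tool_rot: [0.002, 0.58, 0.815, 0.002]
ft_force: [-0.7, -0.2, -0.8]
width: 0.001
```

```bash
python3 - <<'E'
from h import *
plan([1.55],0.,.112)
snap('wrist','w13');snap('top','top13');snap('scene','sc13')
E
```

```text
[ 0.648  -0.1282  0.2213] [-0.71 -0.16 -0.78]
1.55 [-0.1, -4.4, 10.91] [0.005, 0.001, 0.017]
```

View pics/w13.png

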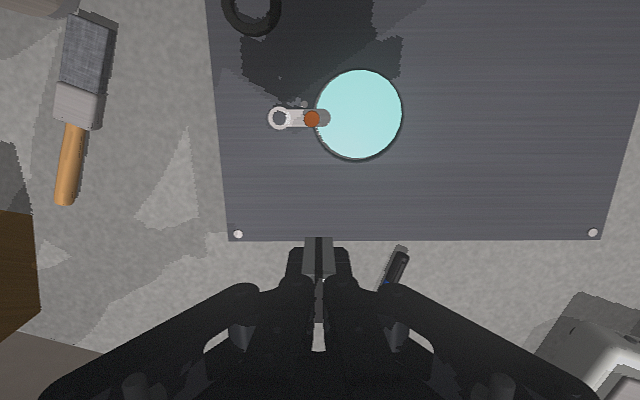

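View pics/top13.png

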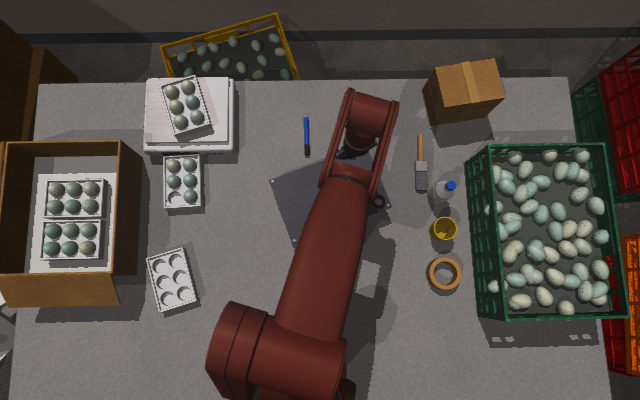

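```bash
python3 - <<'E'
from h import *
p=ray('w13',279.5,118,.097);s=ray('w13',312,119,.112);v=(s-p)[:2];print(np.arctan2(v[1],v[0])-.338,np.linalg.norm(v),ray('w13',358,114.5,.09))
print(manip.hand_in())
E
```

```text
1.5763361620188348 0.026033303562236963 [ 0.57830379 -0.1176175   0.09      ]
the job is handed in; nothing more can be done
None
```

I slid the glass across the plate with two partly open fingertips until it dropped into the recess, then pushed the orange stud round to its stop with the fingers shut. I handed the job in with the arm clear, at about 17 s on the clock. `hand_in()` gave no verdict.

- **Glass:** The first push left it tilted, with one edge still on the rim. I pushed a few millimetres more in the same direction and it went in. The last wrist view shows it flush, with its centre at (0.578, -0.118). That is about 2 mm from where I measured the seat, and the limit is 5 mm.
- **Clip:** The last measurement gave 1.576 rad, against 1.571 at the stop, with the stud 26.0 mm from the pivot. The force rose to about 12 N at the stop with no further movement.
- **Other things:** In the last pictures they look where they were at the start. The arm hides part of the lamp in the top view, and I judged this by eye rather than measuring each object.
- **Camera disagreement:** The three cameras differed by 2–3 mm on the same points, so the glass position is only good to about that.

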